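Moisture reading on the wooden horse

ROBOT

A 6-joint arm with a two-finger parallel gripper is mounted at the origin on the work surface. World frame = base frame: x ahead of the robot, y to its left, z up, the work surface at z = 0. Lengths are in m, angles in rad, forces in N, time in s.
With the tool pointing down it reaches from about 0.275 to 0.975 m from the base axis. Payload 8.4 kg.
Tool frame: the origin (TCP) lies between the finger pads; the fingertips stand ahead of it and the grasp point (between the pads) lies 8 mm behind it (r.tcp_to_tips is the z of the fingertips in the tool frame, in m); z points along the fingers, y is the line along which they close (so a half turn about z gives the same grasp; the last joint's range is limited). The gripper opens to 92 mm and grips with 3 to 60 N. Pads are 20 mm wide; open, the fingers measure 128 mm over their backs; the gripper's body (75 mm by 189 mm) begins 69 mm behind the grasp point.
Start: joints at [1.254, 0.353, 1.633, -0, 1.155, -0.002], TCP at [0.194, 0.594, 0.226] pointing down, gripper open.
Joint ranges: [-2.63, 2.63], [-0.92, 2.1], [0.06, 2.66], [-1.3, 4.44], [0, 2.69], [-3.02, 3.02]. Speed limits (rad/s): [2.22, 2.22, 2.79, 3.14, 3.14, 3.14].

INTERFACE

Orientations are given as a rotation vector (axis times angle).
In Python, from workcell import r gives the robot as it stands. Calls block until the motion is done:
- r.movep(position, orientation): joint-space move of the TCP to a pose.
- r.movel(position, rotation=None, max_speed=0.15, f_stop=None): straight line of the TCP; rotation=None keeps the orientation; max_speed is the mean speed in m/s. With f_stop (N) it stops when the force on the tool has changed by that much, and returns True; else False.
- r.move_j(angles): joint-space move.
- r.grip(opening, f_grip=None): opening from 0.0 (shut) to 1.0 (fully open); f_grip is the grip in N (None keeps the last); returns when the fingers have stopped.
- r.dwell(seconds).
- r.ik(position, orientation): joint angles nearest the present ones, or None.
- r.read_state(): the state.
- r.read_camera(name): name is "side" or "top"; returns the picture (384x512x3 uint8, red, green, blue); there is no depth.
- r.camera_model(name): a dict with "fx", "fy", "cx", "cy" (pixels), "cam_to_world" (4x4, takes a point from camera to world coordinates). Camera axes: x right, y up, looking along -z (the intrinsics and any distortion apply to the point x, -y, -z); pixel columns grow to the right and rows downward; lengths in m; the calibration is good to about 2 mm. A picture is of the moment at which its call begins. camera_model takes no time and is no camera call.
A pose or a line that the arm cannot do raises r.MotionError and nothing moves.
- r.close_job(): hands the job in; it is judged then, once.
The state is a dict: "clock": time; "q": joint angles; "dq": joint speeds; "joint_efforts": joint torques, N m; "ee_pos": TCP position; "tool_rot": TCP orientation; "contact_force": force on the tool from outside, world axes, zero at the start; "moment": the same for the moment, N m; "opening": opening from 0.0 (shut) to 1.0 (fully open); "gripper_force": force on a finger pad.
Only numpy, scipy, OpenCV 4.12 (cv2) and the standard library are available. Lean on these libraries where they do the work, as an engineer would, in place of code of your own. Each camera call takes 0.05 s, during which the arm holds its last target. There are 200 camera calls.

TASK

Take the moisture meter out of its stand and press its nose squarely onto the bare round spot on the horse's flank (not the rooster or the pig) with a light fingertip pressure of about 6 N; the nose has been pulled out by an unknown amount, so feel for the contact. Hold it there steadily for two seconds, then put the meter back upright, fully down in its stand, and let go. Never press hard, do not touch the rooster or the pig, and leave everything else on the table where it is.

Things in the scene. Friction and masses are not known exactly. Their poses are not given: they have to be found in the camera images.
- meter: black hand-held moisture meter, 0.2 to 0.35 kg, standing nose down. z: from nose to handle top. Handle block 48 (x) x 34 (y) mm, 8 to 108 mm above the origin; grip it across y. Origin: on the axis, underside of a 54 mm round flange (8 mm thick) that rests on the stand. Below it: neck 25 mm across, 35 mm long, a 21 mm barrel, a flat round 18 mm rubber tip
- nose (a point): point on the meter's axis 75 mm below its origin, fixed to the handle: the tip's end if the barrel were fully in. The stiff barrel is pulled out by an unknown 0 to 16 mm, so the real tip end is that much further along -z. The tip is sprung: it gives from about 2 N, then 1.5 N per mm, fully in (7 mm) at about 12 N. Axes as the meter's
- stand: the meter's grey stand, fixed, 90 x 90 mm, 105 mm tall, with a 34 mm round hole through its 13 mm thick top plate, open below (93 mm clear depth from the top face); origin at the centre of its underside
- seat (a point): centre of the hole's mouth, on the stand's top face, 105 mm above the table; the meter's origin is here when it is fully down
- horse: figure of a horse in side view: two stout legs, upright neck and long head; red 18 mm board, about 120 mm long, 105 mm tall, fixed on its own sloping wooden easel (142 mm wide, 115 deep, 105 high; face 28 degrees from level, facing up and away from the robot). Origin behind the spot, mid-thickness; z: outward normal of the face, x up the slope, y towards the head
- horse_spot (a point): centre of the bare round wood spot (40 mm across) on the face of the horse, on the surface; axes as the figure's: z is the outward normal
- rooster: figure of a rooster: round body, fanned tail, beak, two thin legs; red 18 mm board, about 120 mm long, 105 mm tall, fixed on its own sloping wooden easel (142 mm wide, 115 deep, 105 high; face 28 degrees from level, facing up and away from the robot). Origin behind the spot, mid-thickness; z: outward normal of the face, x up the slope, y towards the head
- pig: figure of a pig: long round low body, short legs, snout; red 18 mm board, about 120 mm long, 75 mm tall, fixed on its own sloping wooden easel (142 mm wide, 115 deep, 105 high; face 28 degrees from level, facing up and away from the robot). Origin behind the spot, mid-thickness; z: outward normal of the face, x up the slope, y towards the head
- paint_jar: bystander: closed white paint jar, 56 mm across, 70 mm tall; origin at the centre of its underside
- varnish_can: bystander: closed metal can, 66 mm across, 85 mm tall; origin at the centre of its underside
- water_cup: bystander: blue ceramic mug, 76 mm across, 85 mm tall, handle at its +y; origin at the centre of its underside
- tape_roll: bystander: roll of paper tape lying flat, 90 mm across, 24 mm high; origin at the centre of its underside
- brush: bystander: paint brush lying on the table, 190 mm long along its x; origin near its middle
- sanding_block: bystander: cork sanding block, 110 x 60 x 30 mm; origin at the centre of its underside
Things that resemble listed ones, but are neither listed nor needed, are in the scene too. Leave any turquoise look-alike of the meter alone.

How it is judged:
On the way:
1. the meter's nose presses lightly (3 to 10 N) and squarely (within 0.13 rad) on the horse's bare spot, the axis within 10 mm of its centre, held steady for 1.5 s (contact force between meter and horse between 3 and 10 N and x of nose in the frame of horse_spot between -0.01 and 0.01 m and y of nose in the frame of horse_spot between -0.01 and 0.01 m and angle between the z axis of meter and the z axis of horse_spot, either way round below 0.13 rad and linear speed of meter below 0.02 m/s), for 1.5 s.
At the end, for the whole second after the job is handed in: the meter stands released and at rest in its stand, its flange down on the top face within 5 mm, within 8 mm of the hole's centre, upright within 0.1 rad (horizontal distance between meter and seat below 0.008 m and z of meter in the frame of seat between -0.005 and 0.005 m and angle between meter's own z axis and vertical below 0.1 rad and linear speed of meter below 0.02 m/s and contact force between the fingers and meter below 0.1 N); the robot touches nothing.
It fails at once if the meter is pressed hard (over 25 N) on the horse (contact force between meter and horse above 25 N).
It fails at once if the rooster or the pig is touched (contact force between any of meter, the arm, the fingers and rooster above 0.5 N or contact force between any of meter, the arm, the fingers and pig above 0.5 N).
It fails at once if a bystander is moved by more than 20 mm (distance of any of paint_jar, varnish_can, water_cup, tape_roll, brush, sanding_block from where it was at the start of the episode above 0.02 m).
It also fails if it takes over 54 s, if anything falls off the work surface, if the arm or the gripper's body presses on something with over 40 N, if the wrist force passes 120 N, or if a joint passes its speed limit or range.

## Working session

There is one attempt and no reset: what is moved stays moved. The work goes in short steps, each a Python script; the robot and the scene stay as the last script left them, time stands still between calls to the robot, and variables do not carry over. Pictures are saved under pics/ and viewed, at most 10 in all, crops included, and the job is handed in when it is done.

```bash
mkdir -p pics; ls
python3 - <<'E'
from workcell import r
import cv2,numpy as np
for n in("side","top"):
    im=r.read_camera(n); cv2.imwrite(f"pics/{n}0.png",im[:,:,::-1])
    m=r.camera_model(n); print(n,{k:(np.round(v,4).tolist() if k=="cam_to_world" else v) for k,v in m.items()})
s=r.read_state(); print(s,r.tcp_to_tips)
E
```

```text
pics
side {'fx': 383.86526603788684, 'fy': 383.86526603788684, 'cx': 255.29369841173695, 'cy': 182.78178163846226, 'cam_to_world': [[-0.978, 0.1535, -0.1412, 0.4624], [-0.2085, -0.7252, 0.6562, 0.7407], [-0.0017, 0.6712, 0.7413, 0.9309], [0.0, 0.0, 0.0, 1.0]]}
top {'fx': 457.321618554804, 'fy': 457.321618554804, 'cx': 250.74649521679063, 'cy': 192.57092490061584, 'cam_to_world': [[0.0166, 0.993, -0.1167, 0.4766], [-0.9999, 0.016, -0.0057, -0.0007], [-0.0038, 0.1167, 0.9932, 1.2656], [0.0, 0.0, 0.0, 1.0]]}
{'clock': 0.1, 'q': array([ 1.25356329e+00,  3.53556069e-01,  1.63403505e+00, -2.75071558e-05,
        1.15524321e+00, -2.40369915e-03]), 'dq': array([ 0.00033265, -0.00082682, -0.00050096,  0.00173828,  0.00064006,
        0.00164676]), 'joint_efforts': array([-2.44397893e-05, -5.94911671e+01, -3.34929299e+01,  6.99146697e-02,
        1.84128829e-02, -1.33927318e-05]), 'ee_pos': array([0.19340929, 0.59386579, 0.22496361]), 'tool_rot': array([-4.92448503e-01, -3.10258113e+00,  1.93173649e-03]), 'contact_force': array([ 0.0490906 ,  0.87551517, -0.43241215]), 'moment': array([0.01502915, 0.05640782, 0.03954827]), 'gripper_force': 0.0, 'opening': 1.001923167475778} 0.011
```

View pics/side0.png

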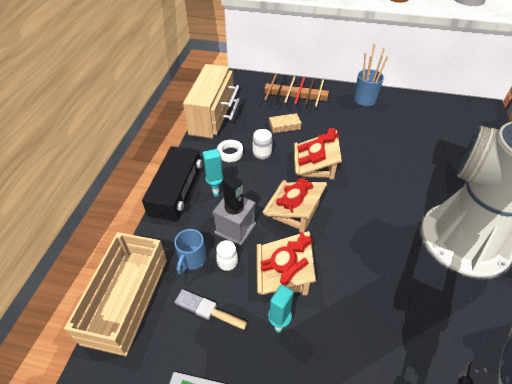

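View pics/top0.png

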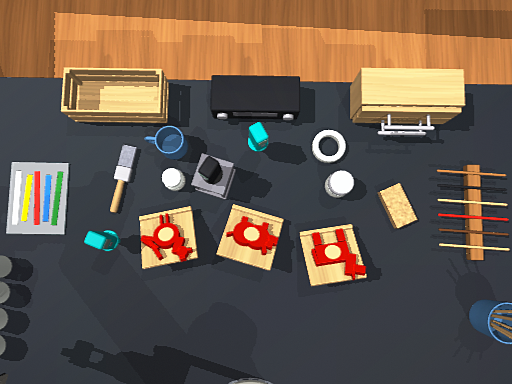

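The top view shows the meter in its stand at about (212,170), with figures at (166,234), (251,234) and (333,252). I'll enlarge the figures and the stand.

Run:
```python
import cv2,numpy as np
t=cv2.imread("pics/top0.png");s=cv2.imread("pics/side0.png")
R=lambda a,w,h:cv2.resize(a,(w,h),interpolation=cv2.INTER_CUBIC)
cv2.imwrite("pics/c1.png",np.vstack([R(t[195:295,130:380],800,320),np.hstack([R(t[145:205,180:250],327,280),R(s[170:250,200:335],473,280)])]))
```

```text
(no output)
```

View pics/c1.png

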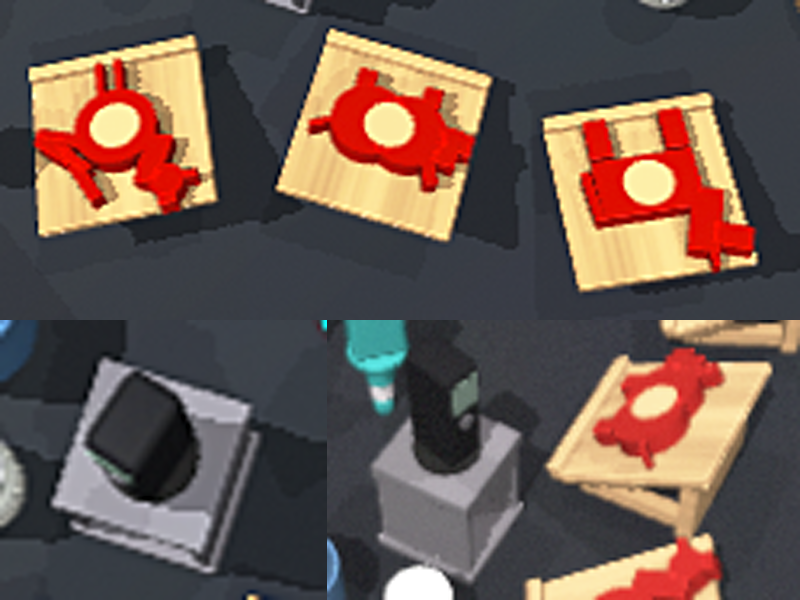

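The horse is the right-hand figure: spot at about (333,252) in top and (317,150) in side. Next I'll triangulate the spot and take an enhanced crop of the meter and stand.

```bash
cat > h.py <<'E'
from workcell import r
import numpy as np,cv2
from scipy.spatial.transform import Rotation as Ro
def ray(n,u,v):
    m=r.camera_model(n);T=np.array(m["cam_to_world"])
    d=T[:3,:3]@np.array([(u-m["cx"])/m["fx"],-(v-m["cy"])/m["fy"],-1]);return T[:3,3],d/np.linalg.norm(d)
def onz(n,u,v,z):
    o,d=ray(n,u,v);return o+d*(z-o[2])/d[2]
def proj(n,p):
    m=r.camera_model(n);T=np.array(m["cam_to_world"]);c=T[:3,:3].T@(np.array(p)-T[:3,3])
    return np.array([m["cx"]-m["fx"]*c[0]/c[2],m["cy"]+m["fy"]*c[1]/c[2]])
def tri(a,b):
    o1,d1=ray("top",*a);o2,d2=ray("side",*b)
    s=np.linalg.lstsq(np.c_[d1,-d2],o2-o1,rcond=None)[0]
    p,q=o1+s[0]*d1,o2+s[1]*d2;return (p+q)/2,np.linalg.norm(p-q)
E
python3 - <<'E'
from h import *
t=cv2.imread("pics/top0.png");s=cv2.imread("pics/side0.png")
def spots(im,x0,x1,y0,y1):
    c=im[y0:y1,x0:x1].astype(int);red=((c[...,2]>90)&(c[...,1]<70)).astype(np.uint8)
    cs,h=cv2.findContours(red,cv2.RETR_CCOMP,cv2.CHAIN_APPROX_NONE);out=[]
    for k,q in zip(cs,h[0]):
        if q[3]>=0 and cv2.contourArea(k)>60:
            (x,y),ax,an=cv2.fitEllipse(k);out.append((round(x+x0,2),round(y+y0,2),np.round(ax,1).tolist()))
    return sorted(out)
a=spots(t,130,380,195,295);b=spots(s,240,350,120,300);print(a,b)
for i in a:
    for j in b:
        p,e=tri(i[:2],j[:2])
        if e<.01: print(i[:2],j[:2],p.round(4),e.round(4))
R=lambda a,w,h:cv2.resize(a,(w,h),interpolation=cv2.INTER_CUBIC)
g=lambda a:np.clip(255*(a/255.)**.5,0,255).astype(np.uint8)
cv2.imwrite("pics/c2.png",np.hstack([R(g(t[145:205,185:235]),500,600),R(g(s[165:245,210:250]),300,600)]))
E
```

```text
[(165.58, 233.66, [14.8, 17.6]), (251.26, 233.54, [15.2, 17.5]), (332.46, 251.5, [15.3, 17.7])] [(281.82, 257.78, [15.2, 18.2])]
(165.58, 233.66) (281.82, 257.78) [0.5052 0.2245 0.0793] 0.0004
(251.26, 233.54) (281.82, 257.78) [ 0.5213  0.0041 -0.2842] 0.0038
```

View pics/c2.png

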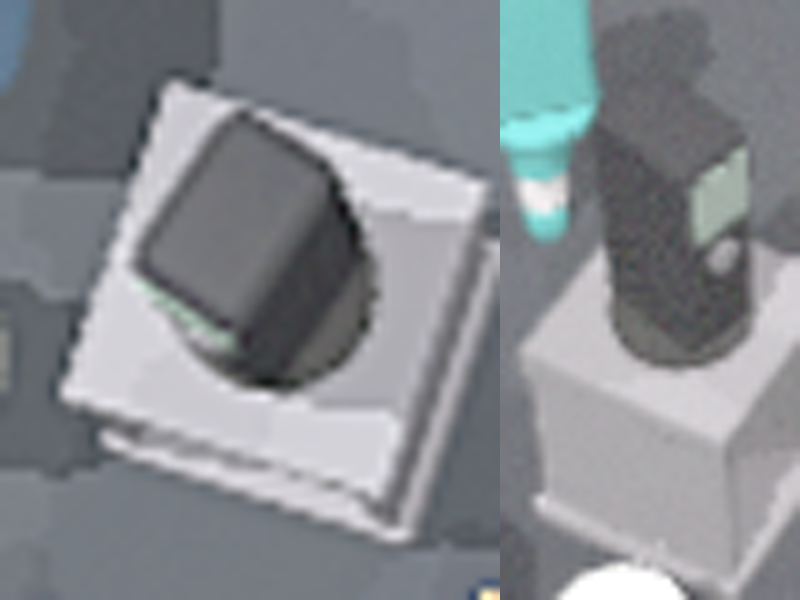

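Run:
```python
from h import *
t=cv2.imread("pics/top0.png");s=cv2.imread("pics/side0.png")
f=lambda x,y:(185+x/10-.45,145+y/10-.45)
H=[onz("top",*f(*c),.213)for c in[(137,255),(240,110),(335,178),(240,335)]]
S=[onz("top",*f(*c),.105)for c in[(170,82),(490,185),(390,510),(65,395)]]
for n,q in(("handle",H),("stand",S)):
    q=np.array(q);c=q.mean(0);e=np.roll(q,-1,0)-q
    print(n,c.round(4),np.linalg.norm(e,axis=1).round(4),np.degrees(np.arctan2(e[:,1],e[:,0])).round(1),"side px",proj("side",c).round(1))
# horse
for a in((332.46,251.5),(251.26,233.54),(165.58,233.66)):
    p=onz("top",*a,.0793); print("spot",p.round(4),proj("side",p).round(1))
g=lambda x,y:(130+x/3.2-.34,195+y/3.2-.34)
for A,B,z in(((543,118),(712,94),.045),((578,291),(758,265),.10)):
    p,q=onz("top",*g(*A),z),onz("top",*g(*B),z);d=q-p;print("edge",p.round(3),q.round(3),np.linalg.norm(d).round(4),np.degrees(np.arctan2(d[1],d[0])).round(2))
R=lambda a,w,h:cv2.resize(a,(w,h),interpolation=cv2.INTER_CUBIC)
cv2.imwrite("pics/c3.png",np.hstack([R(t[222:292,295:370],429,400),R(s[125:185,285:345],371,400)]))
```

```text
handle [0.6599 0.1052 0.213 ] [0.0417 0.0276 0.043  0.0307] [ -33.6 -124.9  150.5   53. ] side px [231.9 179.1]
stand [0.6599 0.1051 0.105 ] [0.0871 0.0879 0.0886 0.0856] [-107.1  164.3   71.4  -16.7] side px [233.8 205.7]
spot [ 0.4668 -0.2066  0.0793] [314.9 147.2]
spot [0.5093 0.003  0.0793] [292.7 192.8]
spot [0.5054 0.2245 0.0793] [281.7 257.7]
edge [ 0.518 -0.125  0.045] [ 0.54  -0.265  0.045] 0.1423 -81.01
edge [ 0.381 -0.147  0.1  ] [ 0.404 -0.288  0.1  ] 0.1428 -80.96
```

View pics/c3.png

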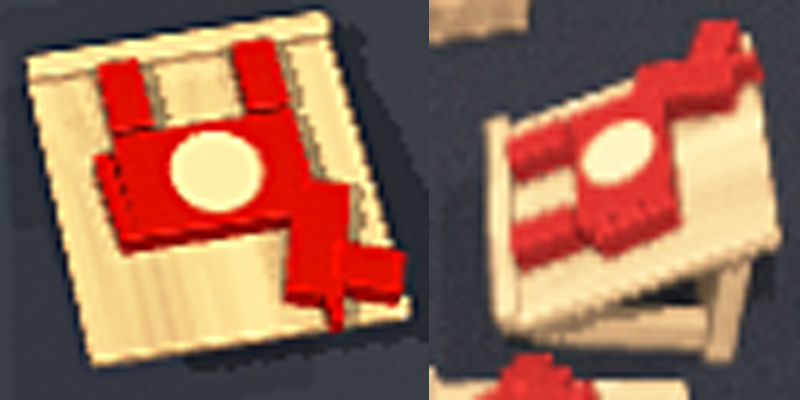

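Both crops confirm the horse. The spot triangulates consistently to (0.467, -0.207, 0.079), and the meter axis is at (0.660, 0.105). Next I'll plan and check IK, then grasp.

```bash
cat >> h.py <<'E'
spot=np.array([.4668,-.2066,.0793]);yh=np.radians(-81)
yy=np.array([np.cos(yh),np.sin(yh),0]);aw=np.array([-yy[1],yy[0],0])
n=np.sin(np.radians(28))*aw+np.array([0,0,np.cos(np.radians(28))])
M=np.array([.660,.105,.105])
def rv(z,y):
    y=y-z*(y@z);y/=np.linalg.norm(y);return Ro.from_matrix(np.c_[np.cross(y,z),y,z]).as_rotvec()
def grasp_o(sgn): a=np.radians(56.3);return rv(np.array([0,0,-1.]),sgn*np.array([np.cos(a),np.sin(a),0]))
def press_o(deg):
    x=np.cross(yy,n);a=np.radians(deg);return rv(-n,np.cos(a)*yy+np.sin(a)*x)
E
python3 - <<'E'
from h import *
for s in(1,-1):
    for z in(.159,.37):
        q=r.ik(M*[1,1,0]+[0,0,z],grasp_o(s));print(s,z,None if q is None else np.round(q,2))
for d in range(0,360,30):
    o=press_o(d);print(d,[None if (q:=r.ik(spot+n*k,o)) is None else np.round(q,2).tolist() for k in(.129,.165,.24)])
E
```

```text
1 0.159 [ 0.16  0.48  1.59 -0.    1.07 -0.83]
1 0.37 [ 0.16  0.33  1.35 -0.    1.46 -0.83]
-1 0.159 [ 0.16  0.48  1.59 -0.    1.07  2.31]
-1 0.37 [ 0.16  0.33  1.35 -0.    1.46  2.31]
0 [[-0.25, 0.55, 1.5, -0.19, 1.55, 1.21], [-0.24, 0.54, 1.43, -0.18, 1.62, 1.21], [-0.22, 0.54, 1.28, -0.18, 1.77, 1.2]]
30 [[-0.25, 0.55, 1.5, -0.19, 1.55, 1.74], [-0.24, 0.54, 1.43, -0.18, 1.62, 1.73], [-0.22, 0.54, 1.28, -0.18, 1.77, 1.72]]
60 [[-0.25, 0.55, 1.5, -0.19, 1.55, 2.26], [-0.24, 0.54, 1.43, -0.18, 1.62, 2.26], [-0.22, 0.54, 1.28, -0.18, 1.77, 2.25]]
90 [[-0.25, 0.55, 1.5, -0.19, 1.55, 2.78], [-0.24, 0.54, 1.43, -0.18, 1.62, 2.78], [-0.22, 0.54, 1.28, -0.18, 1.77, 2.77]]
120 [[-0.25, 0.55, 1.5, -0.19, 1.55, -2.97], [-0.24, 0.54, 1.43, -0.18, 1.62, -2.98], [-0.22, 0.54, 1.28, -0.18, 1.77, -2.99]]
150 [[-0.25, 0.55, 1.5, -0.19, 1.55, -2.45], [-0.24, 0.54, 1.43, -0.18, 1.62, -2.46], [-0.22, 0.54, 1.28, -0.18, 1.77, -2.47]]
180 [[-0.25, 0.55, 1.5, -0.19, 1.55, -1.93], [-0.24, 0.54, 1.43, -0.18, 1.62, -1.93], [-0.22, 0.54, 1.28, -0.18, 1.77, -1.94]]
210 [[-0.25, 0.55, 1.5, -0.19, 1.55, -1.4], [-0.24, 0.54, 1.43, -0.18, 1.62, -1.41], [-0.22, 0.54, 1.28, -0.18, 1.77, -1.42]]
240 [[-0.25, 0.55, 1.5, -0.19, 1.55, -0.88], [-0.24, 0.54, 1.43, -0.18, 1.62, -0.89], [-0.22, 0.54, 1.28, -0.18, 1.77, -0.9]]
270 [[-0.25, 0.55, 1.5, -0.19, 1.55, -0.36], [-0.24, 0.54, 1.43, -0.18, 1.62, -0.36], [-0.22, 0.54, 1.28, -0.18, 1.77, -0.37]]
300 [[-0.25, 0.55, 1.5, -0.19, 1.55, 0.17], [-0.24, 0.54, 1.43, -0.18, 1.62, 0.16], [-0.22, 0.54, 1.28, -0.18, 1.77, 0.15]]
330 [[-0.25, 0.55, 1.5, -0.19, 1.55, 0.69], [-0.24, 0.54, 1.43, -0.18, 1.62, 0.69], [-0.22, 0.54, 1.28, -0.18, 1.77, 0.68]]
```

Run:
```python
from h import *
p=r.read_state()["ee_pos"]
r.movel([p[0],p[1],.36],max_speed=.2)
o=grasp_o(1)
r.movep([.66,.105,.33],o)
r.movel([.66,.105,.159],max_speed=.12,f_stop=10)
s0=r.read_state()
r.grip(0,30)
s=r.read_state();print(s0["clock"],s["clock"],s0["ee_pos"],s0["contact_force"].round(2),s["contact_force"].round(2),s["moment"].round(2),s["opening"]*92,s["gripper_force"])
np.save("g.npy",np.r_[s["ee_pos"],s["tool_rot"]])
im=r.read_camera("top");im2=r.read_camera("side")
cv2.imwrite("pics/g.png",cv2.resize(np.hstack([im[120:230,150:290],im2[110:220,160:300]]),(800,314))[:,:,::-1])
```

```text
4.9083 5.8167 [0.66047865 0.10508395 0.1598396 ] [-0.24 -0.27 -0.51] [ 1.83  0.73 -0.05] [ 0.17 -0.26 -0.03] 33.86182141250875 29.912670850753784
```

View pics/g.png

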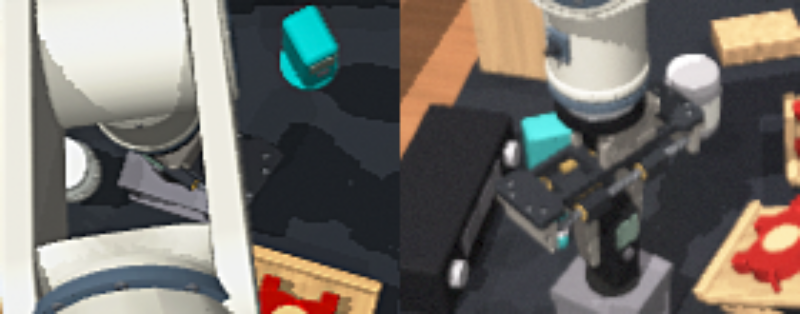

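The grasp is good: the opening is 33.9 mm, which matches the 34 mm handle. Next I lift, carry and feel for contact.

Run:
```python
from h import *
g=np.load("g.npy")
r.movel(g[:3]+[0,0,.125],max_speed=.1)
r.movel(g[:3]+[0,0,.2],max_speed=.2)
o=press_o(240)
L=g[2]-.105+.075
print(L,r.read_state()["clock"])
r.movep(spot+n*(L+.11),o)
r.movel(spot+n*(L+.03),max_speed=.1)
r.dwell(.4)
s=r.read_state();f0=s["contact_force"]@n
hit=r.movel(spot+n*(L-.002),max_speed=.01,f_stop=3)
s=r.read_state();print(hit,s["clock"],"ext",((s["ee_pos"]-spot)@n-L)*1000,"lat",(s["ee_pos"]-spot)@yy,"f",s["contact_force"]@n-f0,s["opening"]*92)
p=s["ee_pos"]
r.dwell(.2);s=r.read_state();print("f",s["contact_force"]@n-f0,s["contact_force"].round(2),(s["ee_pos"]-p)@n)
np.save("f0.npy",f0)
cv2.imwrite("pics/p.png",cv2.resize(np.hstack([r.read_camera("top")[200:300,270:400],r.read_camera("side")[70:170,260:390]]),(800,308))[:,:,::-1])
```

```text
0.129091425024384 7.8417
True 12.2667 ext 10.166852072754889 lat -4.797461561321936e-05 f 3.7590156862801365 33.67407863720775
f 4.495871807598796 [ 1.99 -0.25  1.06] -0.000331538123245476
```

View pics/p.png

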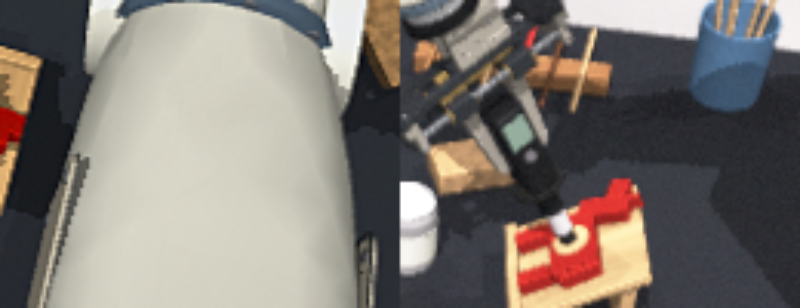

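The tip sits inside the spot at crop pixel (568,237), with wood visible around it. Force is 4.5 N, so I'll step up to about 6 N, hold, then back off.

Run:
```python
from h import *
f0=float(np.load("f0.npy"));g=np.load("g.npy")
F=lambda:np.mean([(r.dwell(.02),r.read_state()["contact_force"]@n-f0)[1] for _ in range(5)])
p=r.read_state()["ee_pos"];f=F();print(f)
for _ in range(5):
    if f>5.4: break
    p=p-n*min(.001,(6-f)/1.5e3);r.movel(p,max_speed=.01);r.dwell(.15);f=F();print(f)
for _ in range(5): r.dwell(.5);print("hold",r.read_state()["contact_force"]@n-f0)
s=r.read_state();print(s["clock"],(s["ee_pos"]-spot)@yy,(s["ee_pos"]-spot)@np.cross(yy,n))
p=s["ee_pos"];r.movel(p+n*.1,max_speed=.1)
r.movep(g[:3]+[0,0,.2],g[3:])
r.movel(g[:3]+[0,0,.125],max_speed=.1)
r.dwell(.3);s=r.read_state();print(s["clock"],s["ee_pos"]-g[:3],s["contact_force"].round(2),s["opening"]*92)
cv2.imwrite("pics/b.png",cv2.resize(r.read_camera("side")[110:230,170:290],(600,600),interpolation=2)[:,:,::-1])
```

```text
4.701187724177841
6.162334227623059
hold 5.521201809414285
hold 6.52667836696236
hold 6.543912043978828
hold 5.838126457893457
hold 5.7232561242880085
15.6333 -0.0001394317687127538 -0.0003072081192415782
19.175 [1.88918268e-04 4.79321154e-05 1.25522971e-01] [-0.23  0.1  -3.14] 34.059034112671334
```

View pics/b.png

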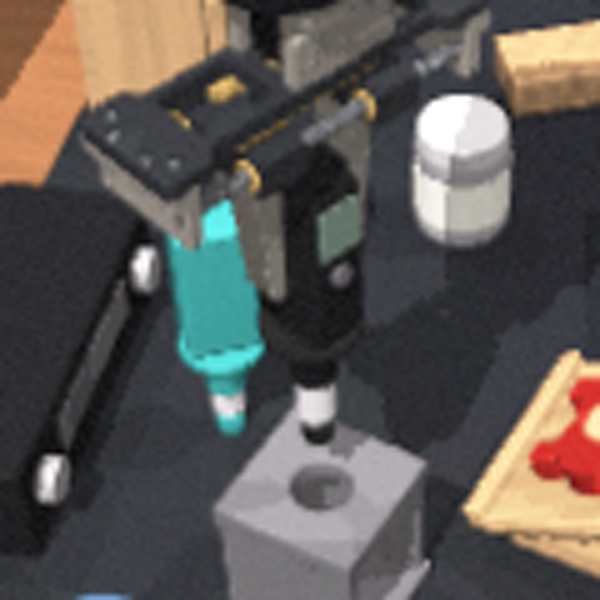

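The meter is upright with its tip at (317,435), over the hole at (322,488). I'll lower it with a force stop.

Run:
```python
from h import *
g=np.load("g.npy")
hit=r.movel(g[:3]+[0,0,.01],max_speed=.06,f_stop=6)
s=r.read_state();print(hit,s["ee_pos"]-g[:3],s["contact_force"].round(2))
if not hit:
    hit=r.movel(g[:3]-[0,0,.003],max_speed=.015,f_stop=3)
    s=r.read_state();print(hit,s["ee_pos"]-g[:3],s["contact_force"].round(2),s["clock"])
```

```text
False [1.91172068e-04 4.62320985e-05 1.03338415e-02] [-0.46 -0.83 -3.55]
True [-2.84110664e-05 -5.46418794e-05 -1.13774585e-04] [-0.15 -0.48  5.08] 21.95
```

Seated at exactly the original height, so I'll release, retreat and check.

Run:
```python
from h import *
g=np.load("g.npy")
r.grip(1.0);r.dwell(.3)
r.movel(g[:3]+[0,0,.2],max_speed=.12)
r.movep([.3,.4,.4],g[3:]);r.dwell(.3)
s=r.read_state();print(s["clock"],s["contact_force"].round(2))
a=r.read_camera("top");b=r.read_camera("side")
cv2.imwrite("pics/e.png",cv2.resize(np.hstack([a[130:300,110:380],b[110:280,160:350]]),(800,296),interpolation=2)[:,:,::-1])
```

```text
27.0417 [ 0.34  0.26 -0.17]
```

View pics/e.png

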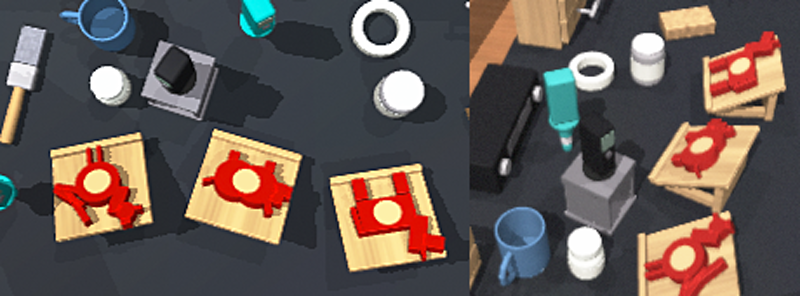

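The meter stands upright and fully down in its stand at (176,70) in the crop, and everything else looks undisturbed.

```bash
python3 -c "
from workcell import r
print(r.close_job())"
```

```text
the job is handed in; nothing more can be done
None
```

The job is handed in: I held the meter's nose on the horse's bare spot at about 6 N (5.5 to 6.5 N measured) for 2.5 s, then put it back upright in its stand and let go, at about 27 s of the 54 s allowed; no verdict was returned.

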